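Slide the catch tin home under the mill spout

ROBOT

A 6-joint arm with a two-finger parallel gripper is mounted at the origin on the work surface. World frame = base frame: x ahead of the robot, y to its left, z up, the work surface at z = 0. Lengths are in m, angles in degrees, forces in N, time in s.
With the tool pointing down it reaches from about 0.375 to 0.9 m from the base axis. Payload 3.1 kg.
Tool frame: the origin (TCP) lies at the very end of the fingers, on their centre line; the grasp point (between the pads) lies 19 mm behind it (bot.tcp_to_grasp is the distance from the TCP to the grasp point, in m); z points along the fingers, y is the line along which they close (so a half turn about z gives the same grasp; the last joint's range is limited). The gripper opens to 87 mm and grips with 3 to 60 N. Pads are 19 mm wide; open, the fingers measure 117 mm over their backs; the gripper's body (75 mm by 190 mm) begins 51 mm behind the grasp point.
Start: joints at [-73.596, 30.224, 82.088, -0, 67.689, -10.227], TCP at [0.28, -0.559, 0.223] pointing down, gripper open.
Joint ranges: [-176.69, 176.69], [-43.24, 126.21], [12.49, 139.97], [-82, 262], [0, 151.66], [-163.58, 163.58]. Speed limits (degrees/s): [159.86, 159.86, 180, 180, 180, 180].

INTERFACE

Orientations are given as a 3x3 rotation matrix whose columns are the frame's x, y, z axes.
In Python, from rig import telemetry, capture, camera_info, job, bot gives the robot as it stands. The module is installed in compiled form; this text tells all that it offers.
- The arm moves only by the tool carry_out, never from a script. Its argument "deltas" is a list that holds one entry, the list of rows, each a list of 7 numbers: the shift along the tool's x, y, z scaled (see below), then the turn, a rotation vector about the tool's x, y, z scaled (see below), then the closure, from -1 (fully open) to 1 (shut). In form: [[[dx, dy, dz, ax, ay, az, claw], ...]]. A call has exactly 10 rows; each row is the pose to reach, as a shift and turn from the pose commanded when the call began, along the tool's axes at that moment, turning the shorter way round; what a row does not reach only later rows make up. The controller multiplies each number of a shift by 15 cm and each number of a turn by 360 degrees. A row lasts 1/12 s, in which the tool goes at most 41.7 mm and 7.16 degrees, less where a joint would pass 70% of its speed; a pose out of reach is approached as far as the arm can. A call with a number of a shift or a turn outside -1 to 1 is refused whole. A call with a gripper value outside its range is refused whole. The fingers move at their own pace and stop on an object; the grip force is fixed at half the most. Time passes only in rows, so rows that repeat a pose let the fingers close, or fill a call up. It gives the time, the measured TCP pose, the force, the opening and the grip force at its end, in the units of the state.
- telemetry.read_state(): the state, without advancing time (a new reading comes with each control period).
- capture(name): name is "scene" or "top" or "wrist"; returns the picture (400x640x3 uint8, red, green, blue); there is no depth.
- camera_info(name): a dict with "mtx" (3x3 intrinsics, pixels), "cam_to_world" (4x4, takes a point from camera to world coordinates); the wrist camera has in their place "T_tool_cam" (4x4, takes a point from camera to tool coordinates, whose origin is the TCP and whose axes are the flange's). Camera axes: x right, y down, z forward; pixel columns grow to the right and rows downward; lengths in m; the calibration is good to about 2 mm. A picture is of the moment at which its call begins: read the wrist's pose just before it. camera_info takes no time and is no camera call.
- job.hand_in(): hands the job in; it is judged then, once.
The state is a dict: "time_s": time; "joint_positions": joint angles; "qvel": joint speeds; "tau": joint torques, N m; "position": TCP position; "tcp_rot": TCP orientation; "force": force on the tool from outside, world axes, zero at the start; "moment": the same for the moment, N m; "opening": opening from 0.0 (shut) to 1.0 (fully open); "grasp_force": force on a finger pad.
Only numpy, scipy, OpenCV 4.12 (cv2) and the standard library are available. Lean on these libraries where they do the work, as an engineer would, in place of code of your own. Each camera call takes 0.05 s, during which the arm holds its last target. There are 200 camera calls.

TASK

The spice mill is to be started next: take its empty catch tin, the long steel one with the handle, and slide it, handle outwards, between the runners under the mill's spout until it is fully home against the back stop. Leave it standing there, and leave everything else on the table where it is.

Things in the scene. Friction and masses are not known exactly. Their poses are not given: they have to be found in the camera images.
- tin: The mill's catch tin, lying loose on the free part of the table to the right: a long plain sheet-steel box, open on top, 160 mm long (its x), 60 mm wide (its y), 62 mm high, walls 3 mm, about 0.3 kg. Origin: centre of its underside; z up. A dark D handle stands out from the middle of its -x end wall (the front of the tin).
- tin_handle (a point): Middle of the cross bar of the tin's D handle: 118 mm from the tin's origin along its -x, 36 mm above the underside. The bar is 8 mm thick, 44 mm long over its corners and lies along the tin's y, with a clear gap of 34 mm between bar and end wall.
- mill: Electric bench mill on a green square-tube stand, fixed to the table. Origin: on the table straight below the centre of its outlet spout; z up. Front: its -x side; the tin goes in there along the mill's +x, sliding on the bare table (the stand has no floor). A back stop across the runners, 35 mm high, has its face at x = 40 mm. The four legs are 25 mm square, at x = -20 and 290, y = +-95 mm.
- mill_mouth (a point): On the table, midway between the runners where their straight part begins (mill x = -108 mm). The two upright steel runners are 20 mm high, 4 mm thick and 68 mm apart inside (tin 60 mm); they run straight to the back stop, and in front of this point their ends flare out to about 100 mm apart at mill x = -144 mm.
- mill_spout (a point): Centre of the lower end of the steel outlet spout: a 44 mm square tube (mill x = -22 to 22 mm) hanging from the deck to 78 mm above the table, 16 mm over the tin's rim.
- mill_deck (a point): Middle of the deck's front lower edge: mill x = -35 mm, 135 mm above the table. The deck is 215 mm wide, to x = 305 mm. On it: grinding head (front face x = -25 mm; adjusting knob 44 mm across, to x = -46 mm, 232 mm up), feed hopper (192 mm across, centred at x = 80 mm, top 436 mm up), motor behind.
- mill_home (a point): Where the tin's origin is when the tin is fully home: on the table, midway between the runners, 40 mm in front of (-x) the mill's origin; axes as the mill's. The tin's front 85 mm and its handle then still stand out in front of the deck.
- mug: Bystander: dark steel mug with a handle, 80 mm across, 85 mm high. Origin: centre of its underside.
- jar: Bystander: amber jar with a dark lid, 68 mm across, 95 mm high. Origin: centre of its underside.
- can: Bystander: closed plain metal can, 74 mm across, 100 mm high. Origin: centre of its underside.
- mortar: Bystander: dark steel mortar, 124 mm across, 110 mm high, a steel pestle standing in it to 215 mm. Origin: centre of its underside.
- sieve: Bystander: round wooden sieve lying flat, 180 mm across, 55 mm high. Origin: centre of its underside.
- bowl: Bystander: wooden bowl, 170 mm across, 60 mm high. Origin: centre of its underside.
- scoop: Bystander: metal hand scoop with a wooden handle, 190 mm long, 40 mm high. Origin: centre of its underside at the back of the blade.
Things that resemble listed ones, but are neither listed nor needed, are in the scene too. Of the things shaped like the tin, the bare steel one is meant.

How it is judged:
By the outcome, as a careful person would: the job done as asked, in the order asked, and still so for the second after the job is handed in, with the robot touching nothing.
It also fails if it takes over 58 s, if anything falls off the work surface, if the arm or the gripper's body presses on something with over 40 N, if the wrist force passes 120 N, or if a joint passes its speed limit or range.

## Working session

There is one attempt and no reset: what is moved stays moved. The work goes in short steps, Python scripts to look and compute and a tool call to move; the robot and the scene stay as the last step left them, time stands still between calls to the robot, and variables do not carry over. Pictures are saved under pics/ and viewed, at most 10 in all, crops included, and the job is handed in when it is done.

Besides the shell and the picture viewer there is one more tool, called after ">>>" by a JSON object that holds its "api" and its "payload". carry_out: Moves the arm, as the interface text tells. Its arguments: {"type":"object","properties":{"deltas":{"type":"array","items":{"type":"array","items":{"type":"array","items":{"type":"number"}}}}},"required":["deltas"]}

```bash
mkdir -p pics
python3 - <<'E'
from rig import *
import cv2,numpy as np
for n in("scene","top"):
    cv2.imwrite(f"pics/{n}0.png",capture(n)[:,:,::-1]); i=camera_info(n); print(n,np.round(i["mtx"],1).tolist(),np.round(i["cam_to_world"],3).tolist())
print(np.round(camera_info("wrist")["T_tool_cam"],3).tolist()); s=telemetry.read_state(); print(s); print(np.round(s["tcp_rot"],3))
E
```

```text
scene [[435.2, 0.0, 315.8], [0.0, 435.2, 202.7], [0.0, 0.0, 1.0]] [[0.824, 0.349, -0.447, 1.211], [0.567, -0.526, 0.634, -1.058], [-0.014, -0.775, -0.631, 1.081], [0.0, 0.0, 0.0, 1.0]]
top [[397.8, 0.0, 322.0], [0.0, 397.8, 202.5], [0.0, 0.0, 1.0]] [[-0.037, -0.973, 0.226, 0.255], [-0.999, 0.037, -0.003, -0.068], [-0.005, -0.226, -0.974, 1.288], [0.0, 0.0, 0.0, 1.0]]
[[0.001, -0.959, -0.285, 0.077], [1.0, 0.001, 0.0, -0.001], [-0.0, -0.285, 0.959, -0.162], [0.0, 0.0, 0.0, 1.0]]
{'time_s': 0.1, 'joint_positions': array([-7.35955151e+01,  3.02734890e+01,  8.21477795e+01,  4.60464871e-04,
        6.76918059e+01, -1.02276751e+01]), 'qvel': array([ 0.0249955 , -0.09807567, -0.14384566, -0.00184175, -0.03844514,
        0.00241276]), 'tau': array([-3.75747650e-04, -4.40985668e+01, -1.77150983e+01,  6.35054684e-02,
        5.33600163e-02, -4.21311336e-05]), 'position': array([ 0.27999873, -0.55803471,  0.22167815]), 'tcp_rot': array([[ 8.93904239e-01,  4.48257637e-01, -5.50222209e-04],
       [ 4.48257832e-01, -8.93902301e-01,  1.89528138e-03],
       [ 3.57729453e-04, -1.94084147e-03, -9.99998053e-01]]), 'force': array([-0.13559271,  0.04726301,  0.37036894]), 'moment': array([-0.00933281, -0.00833049,  0.00269887]), 'grasp_force': 0.0, 'opening': 0.9973625231354164}
[[ 0.894  0.448 -0.001]
 [ 0.448 -0.894  0.002]
 [ 0.    -0.002 -1.   ]]
```

View pics/scene0.png

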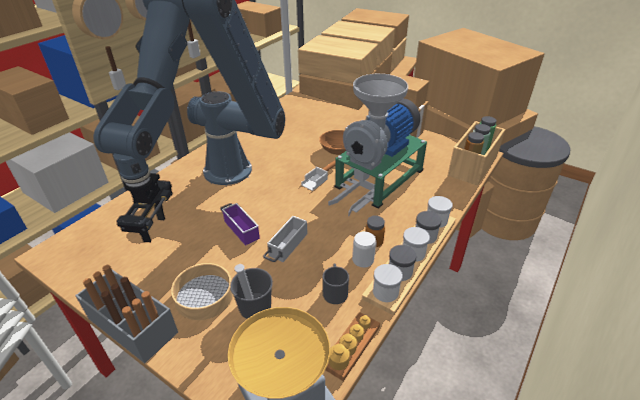

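View pics/top0.png

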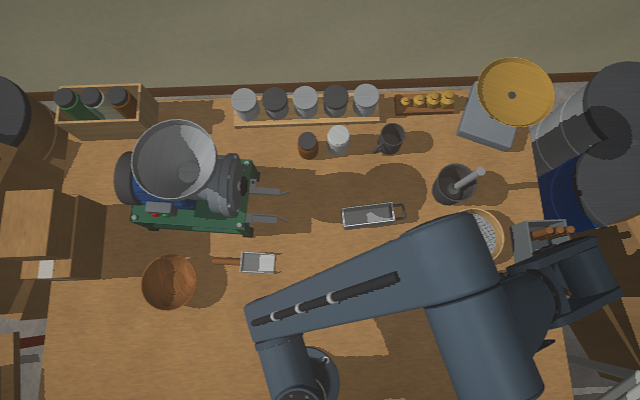

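Candidates: the bare steel box with D handle (scene 288,238; top 370,214), the purple box (scene 239,223) and the scoop (scene 315,180; top 258,262). I choose the bare steel one. Its handle is at the right in the top view (about 402,211). I'll check it in a close crop together with the mill.

Run:
```python
import cv2,numpy as np
t=cv2.imread("pics/top0.png");s=cv2.imread("pics/scene0.png")
a=cv2.resize(t[170:245,220:420],None,fx=4,fy=4,interpolation=cv2.INTER_CUBIC)
b=cv2.resize(s[150:225,315:415],None,fx=4,fy=4,interpolation=cv2.INTER_CUBIC)
c=cv2.resize(s[205:280,250:350],None,fx=4,fy=4,interpolation=cv2.INTER_CUBIC)
cv2.imwrite("pics/c1.png",np.vstack([a,np.hstack([c,b])]))
```

```text
(no output)
```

View pics/c1.png

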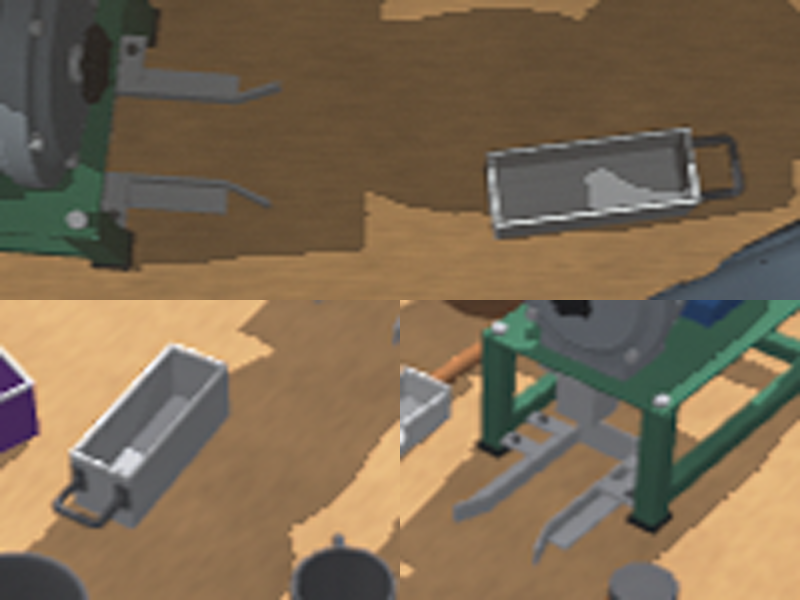

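The crop confirms it: an empty bare steel box with a D handle, the handle end pointing away from the mill and roughly in line with its runners. Next I triangulate the corners.

```bash
cat > h.py <<'E'
import numpy as np
from rig import *
def cam(n):
    i=camera_info(n)
    if n!="wrist": return i["mtx"],i["cam_to_world"]
    s=telemetry.read_state();T=np.eye(4);T[:3,:3]=s["tcp_rot"];T[:3,3]=s["position"]
    return i["mtx"],T@i["T_tool_cam"]
def ray(C,p):
    K,T=C; d=T[:3,:3]@np.linalg.solve(K,[p[0],p[1],1]); return T[:3,3],d/np.linalg.norm(d)
def plane(C,p,z):
    o,d=ray(C,p); return o+d*(z-o[2])/d[2]
def tri(*obs):
    A=0;b=0
    for C,p in obs:
        o,d=ray(C,p);M=np.eye(3)-np.outer(d,d);A=A+M;b=b+M@o
    x=np.linalg.solve(A,b); return x
def px(C,P):
    K,T=C; q=K@(T[:3,:3].T@(np.array(P)-T[:3,3])); return q[:2]/q[2]
E
python3 - <<'E'
from h import *
np.set_printoptions(precision=4,suppress=True)
t,s=cam("top"),cam("scene")
for n,a,b in [("back+x",(342,208.25),(307,222.25)),("back-x",(343.75,227),(293.2,216.5)),("front+x",(392.5,202.75),(282.75,252.5)),("front-x",(394.25,220),(268,244.2)),("bar",(405,211.5),(270.5,259.5)),
 ("flare+x",(289.5,192),(450,213.8)),("flare-x",(286.5,221),(429.5,203))]:
    print(n,tri((t,a),(s,b)))
print("runner straight starts, z=.02", plane(t,(279.5,195),.02),plane(t,(276.5,217),.02))
# deck front lower, from legs: px
print(plane(t,(254,237),0),plane(t,(259,177),0.0))
print(plane(s,(439,206),0),plane(s,(462,281),0), plane(s,(338,187),0))
E
```

```text
back+x [ 0.5202 -0.1348  0.0541]
back-x [ 0.4603 -0.1371  0.0538]
front+x [ 0.5347 -0.2963  0.0471]
front-x [ 0.4759 -0.2974  0.0545]
bar [ 0.5095 -0.3351  0.0326]
flare+x [0.7637 0.1146 0.004 ]
flare-x [0.668  0.13   0.0107]
runner straight starts, z=.02 [0.58   0.0666 0.02  ] [0.5067 0.0773 0.02  ]
[0.4471 0.1536 0.    ] [0.6505 0.1371 0.    ]
[0.8547 0.2742 0.    ] [ 1.0609 -0.0411  0.    ] [0.4637 0.1616 0.    ]
```

Run:
```python
from h import *
np.set_printoptions(precision=4,suppress=True)
t,s=cam("top"),cam("scene")
for n,a,b in [("flare+x",(289.5,192),(350,213.8)),("flare-x",(286.5,221),(328.8,202.5))]:
    print(n,tri((t,a),(s,b)))
print("legs",plane(s,(377.5,205),0),plane(s,(338.8,186),0))
for n,p,z in [("mortar",(457,184),.11),("pestle",(480,172),.215),("jar",(308,140),.095),("can",(338,135),.1),("mug",(391,134),.085),("knob",(244,188),.23)]: print(n,plane(t,p,z))
print(camera_info("wrist")["mtx"])
```

```text
flare+x [0.5943 0.036  0.0059]
flare-x [0.4942 0.0459 0.01  ]
legs [0.654  0.1482 0.    ] [0.4628 0.1692 0.    ]
mortar [ 0.5709 -0.4877  0.11  ]
pestle [ 0.5751 -0.5188  0.215 ]
jar [ 0.7386 -0.0347  0.095 ]
can [ 0.7498 -0.131   0.1   ]
mug [ 0.7528 -0.303   0.085 ]
knob [0.5498 0.1419 0.23  ]
[[296.7963   0.     319.3799]
 [  0.     296.7963 202.0952]
 [  0.       0.       1.    ]]
```

```bash
cat >> h.py <<'E'
from scipy.spatial.transform import Rotation as Ro
def go(x,y,z,yaw):
    s=telemetry.read_state();R=s["tcp_rot"]
    c,n=np.cos(np.radians(yaw)),np.sin(np.radians(yaw))
    G=np.array([[c,n,0],[n,-c,0],[0,0,-1.]])
    d=R.T@(np.array([x,y,z])-s["position"])/.15; a=Ro.from_matrix(R.T@G).as_rotvec(degrees=True)/360
    print("d",np.round(d,3),"a",np.round(a,4),"yaw now",round(np.degrees(np.arctan2(R[1,0],R[0,0])),2),"pos",np.round(s["position"],4))
E
python3 -c "
from h import *
go(.503,-.278,.25,95.3)"
```

```text
d [ 2.166 -1.003 -0.186] a [-0.0002 -0.0002 -0.1907] yaw now 26.63 pos [ 0.28   -0.558   0.2217]
```

>>> {"api": "carry_out", "payload": {"deltas": [[[0.2, -0.1, -0.1, 0, 0, -0.02, -1], [0.4, -0.2, -0.19, 0, 0, -0.04, -1], [0.6, -0.28, -0.19, 0, 0, -0.06, -1], [0.8, -0.37, -0.19, 0, 0, -0.08, -1], [1, -0.46, -0.19, 0, 0, -0.095, -1], [1, -0.46, -0.19, 0, 0, -0.11, -1], [1, -0.46, -0.19, 0, 0, -0.13, -1], [1, -0.46, -0.19, 0, 0, -0.15, -1], [1, -0.46, -0.19, 0, 0, -0.17, -1], [1, -0.46, -0.19, 0, 0, -0.19, -1]]]}}

```text
time_s: 0.93
position: [0.3833, -0.4292, 0.2506]
tcp_rot: [[-0.092, 0.996, -0.001], [0.996, 0.092, 0.001], [0.001, -0.0, -1.0]]
force: [0.2, 0.6, 0.1]
opening: 1.002
grasp_force: 0.0
```

```bash
python3 -c "
from h import *
go(.503,-.278,.25,95.3)"
```

```text
d [0.931 0.887 0.004] a [-0.0001 -0.0002 -0.0001] yaw now 95.26 pos [ 0.3833 -0.4292  0.2506]
```

>>> {"api": "carry_out", "payload": {"deltas": [[[0.2, 0.2, 0, 0, 0, 0, -1], [0.4, 0.4, 0, 0, 0, 0, -1], [0.6, 0.6, 0, 0, 0, 0, -1], [0.8, 0.8, 0, 0, 0, 0, -1], [0.93, 0.89, 0, 0, 0, 0, -1], [0.93, 0.89, 0, 0, 0, 0, -1], [0.93, 0.89, 0, 0, 0, 0, -1], [0.93, 0.89, 0, 0, 0, 0, -1], [0.93, 0.89, 0, 0, 0, 0, -1], [0.93, 0.89, 0, 0, 0, 0, -1]]]}}

```text
time_s: 1.77
position: [0.5037, -0.2807, 0.2509]
tcp_rot: [[-0.083, 0.997, -0.0], [0.997, 0.083, -0.0], [-0.0, -0.0, -1.0]]
force: [0.5, -0.9, -0.1]
opening: 1.0
grasp_force: 0.0
```

```bash
python3 -c "
from h import *
import cv2
C=cam('wrist'); cv2.imwrite('pics/w1.png',capture('wrist')[:,:,::-1]); np.save('w1.npy',C[1]); go(.54,-.03,.25,84)"
```

```text
d [1.645 0.379 0.006] a [-0.      0.      0.0299] yaw now 94.76 pos [ 0.5038 -0.2807  0.251 ]
```

View pics/w1.png

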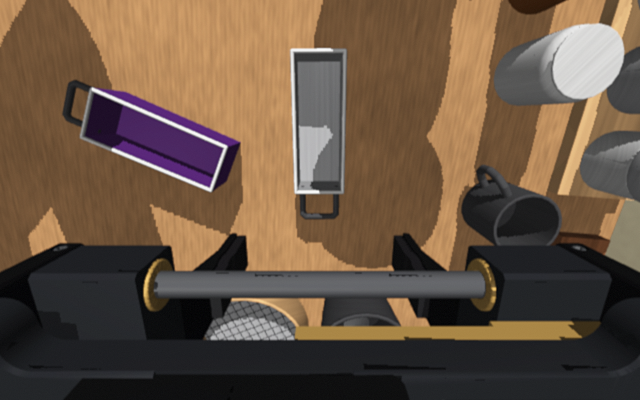

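The wrist view shows the steel tin upright: rim corners (290,49), (345,48), (343,192) and (291,192), with the handle bar at (319,214). The purple decoy is on the left. Next I go to look at the mill mouth.

>>> {"api": "carry_out", "payload": {"deltas": [[[0.2, 0.04, 0, 0, 0, 0.003, -1], [0.4, 0.08, 0, 0, 0, 0.006, -1], [0.6, 0.12, 0, 0, 0, 0.009, -1], [0.8, 0.16, 0, 0, 0, 0.012, -1], [1, 0.2, 0, 0, 0, 0.015, -1], [1, 0.24, 0, 0, 0, 0.018, -1], [1, 0.28, 0, 0, 0, 0.021, -1], [1, 0.32, 0, 0, 0, 0.024, -1], [1, 0.38, 0, 0, 0, 0.027, -1], [1, 0.38, 0, 0, 0, 0.03, -1]]]}}

```text
time_s: 2.65
position: [0.5506, -0.1271, 0.2512]
tcp_rot: [[0.107, 0.994, 0.003], [0.994, -0.107, -0.001], [-0.001, 0.003, -1.0]]
force: [0.2, 0.4, 0.5]
opening: 1.002
grasp_force: 0.0
```

```bash
python3 -c "
from h import *
go(.54,-.03,.25,84)"
```

```text
d [ 0.636 -0.139  0.007] a [ 0.0004  0.0001 -0.0003] yaw now 83.88 pos [ 0.5506 -0.1271  0.2512]
```

```bash
python3 -c "
from h import *
import cv2
C=cam('wrist'); cv2.imwrite('pics/w2.png',capture('wrist')[:,:,::-1]); np.save('w2.npy',C[1])"
```

>>> {"api": "carry_out", "payload": {"deltas": [[[0.2, 0, 0, 0, 0, 0, -1], [0.4, 0, 0, 0, 0, 0, -1], [0.6, 0, 0, 0, 0, 0, -1], [0.64, 0, 0, 0, 0, 0, -1], [0.64, 0, 0, 0, 0, 0, -1], [0.64, 0, 0, 0, 0, 0, -1], [0.64, 0, 0, 0, 0, 0, -1], [0.64, 0, 0, 0, 0, 0, -1], [0.64, 0, 0, 0, 0, 0, -1], [0.64, 0, 0, 0, 0, 0, -1]]]}}

```text
time_s: 3.53
position: [0.5584, -0.0305, 0.251]
tcp_rot: [[0.105, 0.995, -0.0], [0.995, -0.105, -0.0], [-0.0, -0.0, -1.0]]
force: [1.2, 0.0, -1.4]
opening: 1.001
grasp_force: 0.0
```

```bash
python3 -c "
from h import *
import cv2
C=cam('wrist'); I=capture('wrist')[:,:,::-1]; cv2.imwrite('pics/w3.png',I); np.save('w3.npy',C[1])
J=cv2.imread('pics/w2.png')
f=lambda a:cv2.resize(a,(800,300),interpolation=cv2.INTER_CUBIC)
print(px(C,(.547,.075,0)),px((C[0],np.load('w2.npy')),(.547,.075,0)))
cv2.imwrite('pics/c3.png',np.vstack([f(J[0:120,160:480]),f(I[0:120,160:480])]))
go(.503,-.278,.15,95)"
```

```text
[303.46013168  93.74974441] [299.52073696   8.97574867]
d [-1.68  -0.195  0.674] a [-0.      0.     -0.0305] yaw now 84.01 pos [ 0.5584 -0.0304  0.251 ]
```

View pics/c3.png

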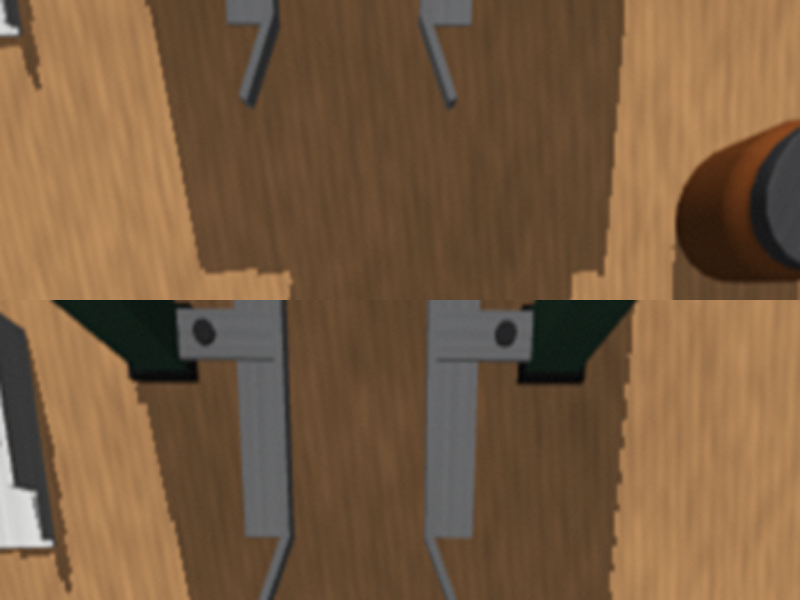

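View w3 shows the runners' inner feet, crop (286,305)-(292,535) on the left and (428,305)-(426,535) on the right, with the flare kinks at y≈538. In w2 the kinks are near (277,22) and (420,22) and the flare tips at (247,103) and (452,103).

Run:
```python
from h import *
np.set_printoptions(precision=4,suppress=True)
K=camera_info("wrist")["mtx"];C=[None]+[(K,np.load(f"w{i}.npy")) for i in(1,2,3)]
f=lambda x,y,o=300:(x/2.5+160,(y-o)/2.5)
L=[plane(C[3],f(*p),0)[:2] for p in((286,305),(292,535))];R=[plane(C[3],f(*p),0)[:2] for p in((428.5,305),(426.5,535))]
ang=lambda v:np.degrees(np.arctan2(v[1],v[0]))
print("L",L,"R",R,ang(L[0]-L[1]),ang(R[0]-R[1]),[np.linalg.norm(R[i]-L[i]) for i in(0,1)])
F=[plane(C[3],f(x,381),0)[:2] for x in(163.5,551.5)];print("feet",F,(F[0]+F[1])/2,ang(F[1]-F[0])+90)
print("kinks tri",tri((C[2],f(277,22,0)),(C[3],f(291,538))),tri((C[2],f(420,22,0)),(C[3],f(427,538))))
print("flare z0",plane(C[2],f(250,105,0),0.0),plane(C[2],f(451,105,0),0))
# tin
W=[(290,49),(345,48),(291.5,192),(343.5,192)]
T=[(343.75,227),(342,208.25),(394.25,220),(392.5,202.75)]
print("tin tri",[tri((C[1],a),(cam("top"),b)) for a,b in zip(W,T)])
for z in(.058,.062):
    P=np.array([plane(C[1],w,z)[:2] for w in W]);b,fr=(P[0]+P[1])/2,(P[2]+P[3])/2
    print(z,"ctr",(b+fr)/2,"yaw",ang(b-fr),np.linalg.norm(b-fr),np.linalg.norm(P[1]-P[0]),np.linalg.norm(P[3]-P[2]))
```

```text
L [array([0.5245, 0.1824]), array([0.5122, 0.0783])] R [array([0.593 , 0.1752]), array([0.5823, 0.071 ])] 83.29001273695202 84.12770124573544 [np.float64(0.06893411275704599), np.float64(0.07046553376995122)]
feet [array([0.4592, 0.1562]), array([0.6507, 0.1362])] [0.5549 0.1462] 84.01927052594971
kinks tri [0.5129 0.0763 0.0085] [0.5815 0.0691 0.0082]
flare z0 [0.4933 0.0444 0.    ] [0.5933 0.0338 0.    ]
tin tri [array([ 0.4589, -0.1375,  0.0582]), array([ 0.5171, -0.134 ,  0.0683]), array([ 0.4711, -0.2916,  0.0814]), array([ 0.5361, -0.2989,  0.0339])]
0.058 ctr [ 0.4946 -0.2148] yaw 94.70239173684158 0.16017927915908803 0.05946540069962419 0.06418827006038269
0.062 ctr [ 0.4946 -0.2147] yaw 94.70239173684156 0.15837336476183156 0.0587949680205295 0.06346459018339999
```

>>> {"api": "carry_out", "payload": {"deltas": [[[-0.2, -0.02, 0, 0, 0, -0.003, -1], [-0.4, -0.04, 0, 0, 0, -0.006, -1], [-0.6, -0.06, 0, 0, 0, -0.009, -1], [-0.8, -0.08, 0, 0, 0, -0.012, -1], [-1, -0.1, 0, 0, 0, -0.015, -1], [-1, -0.12, 0.1, 0, 0, -0.018, -1], [-1, -0.15, 0.2, 0, 0, -0.021, -1], [-1, -0.17, 0.3, 0, 0, -0.024, -1], [-1, -0.2, 0.4, 0, 0, -0.027, -1], [-1, -0.2, 0.4, 0, 0, -0.03, -1]]]}}

```text
time_s: 4.42
position: [0.5103, -0.1748, 0.1884]
tcp_rot: [[-0.085, 0.996, -0.006], [0.996, 0.085, 0.004], [0.004, -0.006, -1.0]]
force: [-0.6, -0.6, -0.3]
opening: 1.0
grasp_force: 0.0
```

```bash
python3 -c "
from h import *
go(.4997,-.2765,.13,94.7)"
```

```text
d [-0.671 -0.126  0.387] a [-0.001  -0.0006  0.0005] yaw now 94.89 pos [ 0.5103 -0.1748  0.1884]
```

>>> {"api": "carry_out", "payload": {"deltas": [[[-0.2, -0.04, 0, 0, 0, 0, -1], [-0.4, -0.08, 0.1, 0, 0, 0, -1], [-0.6, -0.12, 0.2, 0, 0, 0, -1], [-0.67, -0.13, 0.3, 0, 0, 0, -1], [-0.67, -0.13, 0.39, 0, 0, 0, -1], [-0.67, -0.13, 0.39, 0, 0, 0, -1], [-0.67, -0.13, 0.39, 0, 0, 0, -1], [-0.67, -0.13, 0.39, 0, 0, 0, -1], [-0.67, -0.13, 0.39, 0, 0, 0, -1], [-0.67, -0.13, 0.39, 0, 0, 0, -1]]]}}

```text
time_s: 5.25
position: [0.503, -0.2773, 0.1338]
tcp_rot: [[-0.086, 0.996, 0.002], [0.996, 0.086, -0.001], [-0.001, 0.001, -1.0]]
force: [0.4, 0.6, -1.0]
opening: 1.004
grasp_force: 0.0
```

```bash
python3 -c "
from h import *
import cv2
C=cam('wrist');I=capture('wrist')[:,:,::-1];cv2.imwrite('pics/w4.png',I)
u=np.array([-.0819,.9966]);v=np.array([-u[1],u[0]])
for a,b in((80,30),(80,-30),(-80,30),(-80,-30)):print(px(C,[*(np.array([.4946,-.2147])+u*a/1e3+v*b/1e3),.062]).round(1))
go(.4997,-.2765,.028,94.7)"
```

```text
[273.9  16.4]
[360.6  16.8]
[281.2 231.4]
[352.1 231.8]
d [ 0.008 -0.021  0.704] a [0.0002 0.0002 0.0006] yaw now 94.93 pos [ 0.5029 -0.2773  0.1336]
```

View pics/w4.png

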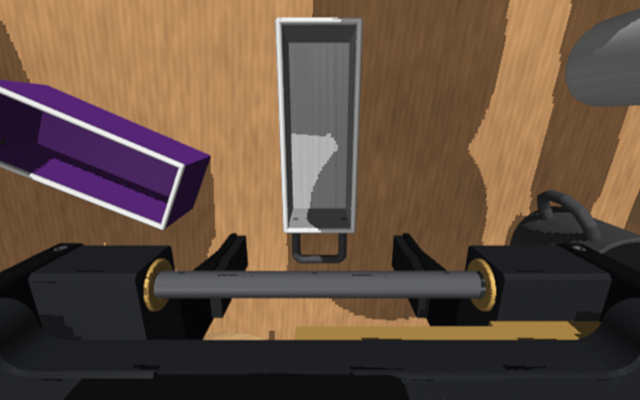

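The tin is at (276..361, 18..233) against the predicted (274..360, 16..231), so it sits about 1.5 mm right of the estimate and the fingers straddle it freely. Next I go down and grip.

>>> {"api": "carry_out", "payload": {"deltas": [[[0, -0.01, 0.15, 0, 0, 0, -1], [0.01, -0.01, 0.3, 0, 0, 0, -1], [0.01, -0.01, 0.45, 0, 0, 0, -1], [0.01, -0.01, 0.58, 0, 0, 0, -1], [0.01, -0.01, 0.68, 0, 0, 0, -1], [0.01, -0.01, 0.7, 0, 0, 0, -1], [0.01, -0.01, 0.7, 0, 0, 0, -1], [0.01, -0.01, 0.7, 0, 0, 0, 0], [0.01, -0.01, 0.7, 0, 0, 0, 1], [0.01, -0.01, 0.7, 0, 0, 0, 1]]]}}

```text
time_s: 6.13
position: [0.5014, -0.2767, 0.0288]
tcp_rot: [[-0.085, 0.996, 0.002], [0.996, 0.085, -0.002], [-0.002, 0.002, -1.0]]
force: [-0.3, 0.5, 0.7]
opening: 0.854
grasp_force: 0.0
```

>>> {"api": "carry_out", "payload": {"deltas": [[[0, 0, 0, 0, 0, 0, 1], [0, 0, 0, 0, 0, 0, 1], [0, 0, 0, 0, 0, 0, 1], [0, 0, 0, 0, 0, 0, 1], [0, 0, 0, 0, 0, 0, 1], [0, 0, 0, 0, 0, 0, 1], [0, 0, 0, 0, 0, 0, 1], [0, 0, 0, 0, 0, 0, 1], [0, 0, 0, 0, 0, 0, 1], [0, 0, 0, 0, 0, 0, 1]]]}}

```text
time_s: 6.97
position: [0.5014, -0.2766, 0.0283]
tcp_rot: [[-0.085, 0.996, 0.002], [0.996, 0.085, -0.001], [-0.001, 0.002, -1.0]]
force: [0.5, 0.7, 5.9]
opening: 0.689
grasp_force: 30.0
```

Run:
```python
from h import *
m=np.array([.5472,.0735]);a=np.radians(83.9);u=np.array([np.cos(a),np.sin(a)])
# pregrasp: tin origin 120mm before mouth... grasp at tin x=-62
for o in(-130,-90,0,68):
    g=m+u*(o-62)/1e3;print(o,g.round(4));go(*g,.031,83.9)
```

```text
-130 [ 0.5268 -0.1174]
d [ 1.043  0.259 -0.019] a [0.0003 0.0002 0.0305] yaw now 94.86 pos [ 0.5014 -0.2766  0.0283]
-90 [ 0.531  -0.0776]
d [ 1.305  0.31  -0.019] a [0.0003 0.0002 0.0305] yaw now 94.86 pos [ 0.5014 -0.2766  0.0283]
0 [0.5406 0.0119]
d [ 1.894  0.424 -0.02 ] a [0.0003 0.0002 0.0305] yaw now 94.86 pos [ 0.5014 -0.2766  0.0283]
68 [0.5478 0.0795]
d [ 2.339  0.51  -0.02 ] a [0.0003 0.0002 0.0305] yaw now 94.86 pos [ 0.5014 -0.2766  0.0283]
```

>>> {"api": "carry_out", "payload": {"deltas": [[[0.1, 0.03, -0.01, 0, 0, 0.003, 1], [0.2, 0.05, -0.01, 0, 0, 0.006, 1], [0.3, 0.08, -0.01, 0, 0, 0.009, 1], [0.4, 0.11, -0.01, 0, 0, 0.012, 1], [0.5, 0.13, -0.01, 0, 0, 0.015, 1], [0.6, 0.16, -0.01, 0, 0, 0.018, 1], [0.7, 0.19, -0.01, 0, 0, 0.021, 1], [0.8, 0.22, -0.01, 0, 0, 0.024, 1], [0.9, 0.24, -0.01, 0, 0, 0.028, 1], [1, 0.255, -0.01, 0, 0, 0.0305, 1]]]}}

```text
time_s: 7.8
position: [0.5255, -0.1227, 0.0285]
tcp_rot: [[0.107, 0.994, -0.001], [0.994, -0.107, 0.0], [0.0, -0.001, -1.0]]
force: [-0.9, -0.6, -1.3]
opening: 0.689
grasp_force: 30.0
```

>>> {"api": "carry_out", "payload": {"deltas": [[[0, 0, 0, 0, 0, 0, 1], [0, 0, 0, 0, 0, 0, 1], [0, 0, 0, 0, 0, 0, 1], [0, 0, 0, 0, 0, 0, 1], [0, 0, 0, 0, 0, 0, 1], [0, 0, 0, 0, 0, 0, 1], [0, 0, 0, 0, 0, 0, 1], [0, 0, 0, 0, 0, 0, 1], [0, 0, 0, 0, 0, 0, 1], [0, 0, 0, 0, 0, 0, 1]]]}}

```text
time_s: 8.63
position: [0.5259, -0.1235, 0.0291]
tcp_rot: [[0.106, 0.994, 0.0], [0.994, -0.106, -0.0], [-0.0, 0.0, -1.0]]
force: [1.0, 0.8, -2.4]
opening: 0.681
grasp_force: 30.0
```

Run:
```python
from h import *
import cv2
C=cam("wrist");I=capture("wrist")[:,:,::-1]; np.save('w5.npy',C[1]);cv2.imwrite("pics/w5.png",I)
cv2.imwrite("pics/c5.png",cv2.resize(I[0:240,180:480],(750,600),interpolation=cv2.INTER_CUBIC))
m=np.array([.5472,.0735]);a=np.radians(83.9);u=np.array([np.cos(a),np.sin(a)])
for o in(-80,0,68):
    g=m+u*(o-62)/1e3;go(*g,.0285,83.9)
print(telemetry.read_state()["force"])
```

```text
d [0.374 0.001 0.004] a [ 0.  0. -0.] yaw now 83.9 pos [ 0.526  -0.1235  0.0291]
d [0.908 0.001 0.004] a [ 0.  0. -0.] yaw now 83.9 pos [ 0.526  -0.1235  0.0291]
d [1.361e+00 1.000e-03 4.000e-03] a [ 0.  0. -0.] yaw now 83.9 pos [ 0.526  -0.1235  0.0291]
[ 0.89781818  0.29933689 -2.72861255]
```

View pics/c5.png

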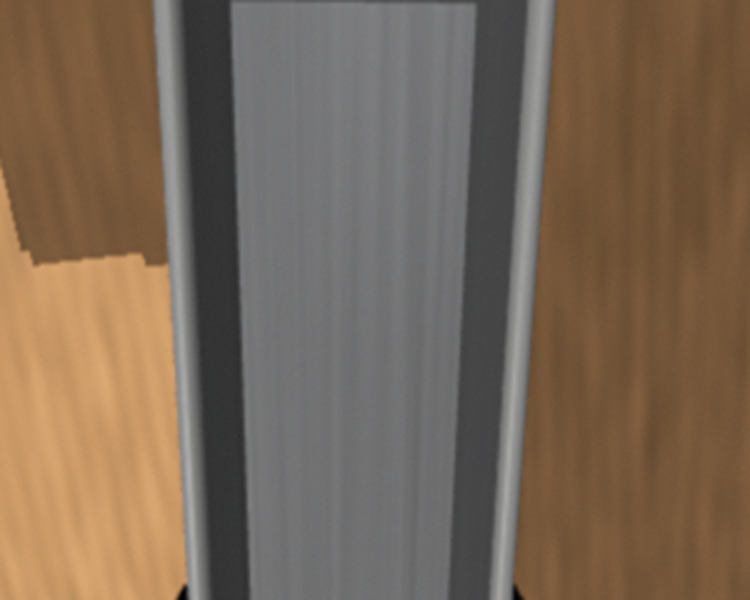

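The tin lies parallel to the tool and centred in the view (crop edges 155/553 at the top and 187/517 at the bottom). Now I slide it in straight.

>>> {"api": "carry_out", "payload": {"deltas": [[[0.06, 0, 0, 0, 0, 0, 1], [0.12, 0, 0, 0, 0, 0, 1], [0.18, 0, 0, 0, 0, 0, 1], [0.24, 0, 0, 0, 0, 0, 1], [0.3, 0, 0, 0, 0, 0, 1], [0.36, 0, 0, 0, 0, 0, 1], [0.42, 0, 0, 0, 0, 0, 1], [0.48, 0, 0, 0, 0, 0, 1], [0.54, 0, 0, 0, 0, 0, 1], [0.6, 0, 0, 0, 0, 0, 1]]]}}

```text
time_s: 9.52
position: [0.5356, -0.033, 0.0291]
tcp_rot: [[0.106, 0.994, -0.0], [0.994, -0.106, -0.0], [-0.0, -0.0, -1.0]]
force: [-0.4, -0.1, -2.5]
opening: 0.687
grasp_force: 30.0
```

Run:
```python
from h import *
import cv2
C=cam("scene");I=capture("scene")[:,:,::-1];J=capture("wrist")[:,:,::-1]
a=cv2.resize(I[140:260,270:430],(800,600),interpolation=cv2.INTER_CUBIC)
cv2.imwrite("pics/c6.png",a);cv2.imwrite("pics/w6.png",J)
s=telemetry.read_state();print(s["force"],s["moment"])
go(.5478,.0795,.0285,83.9)
```

```text
[ 0.56649171 -0.15086565 -2.15573413] [-0.18913565 -0.0823751   0.00671951]
d [0.75  0.005 0.004] a [-0.0001 -0.      0.0003] yaw now 84.0 pos [ 0.5353 -0.0324  0.029 ]
```

View pics/c6.png

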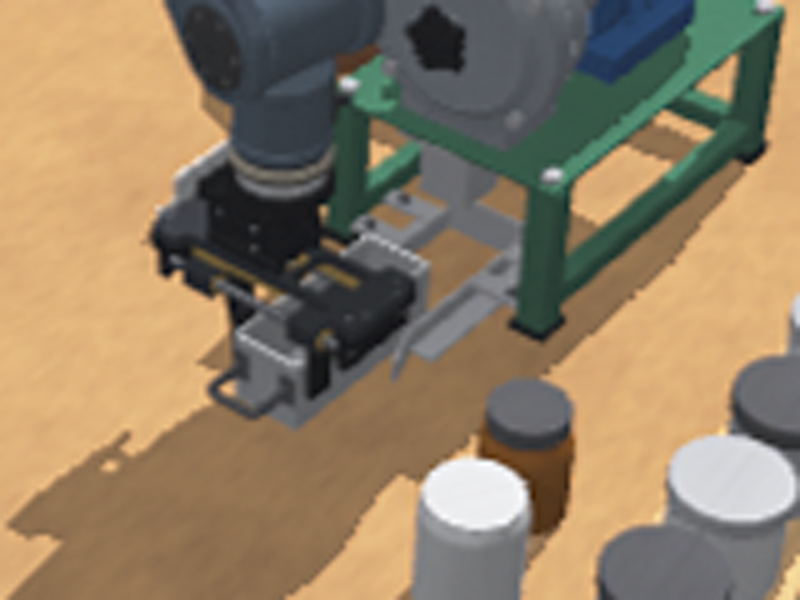

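The tin's nose is between the runners (crop ~(395,250)). It has entered cleanly and nothing touches. To keep the wrist away from the mill's knob, I'll slide it most of the way gripped and push the rest of the way from the handle.

>>> {"api": "carry_out", "payload": {"deltas": [[[0.06, 0, 0, 0, 0, 0, 1], [0.12, 0, 0, 0, 0, 0, 1], [0.18, 0, 0, 0, 0, 0, 1], [0.24, 0, 0, 0, 0, 0, 1], [0.3, 0, 0, 0, 0, 0, 1], [0.36, 0, 0, 0, 0, 0, 1], [0.42, 0, 0, 0, 0, 0, 1], [0.47, 0, 0, 0, 0, 0, 1], [0.47, 0, 0, 0, 0, 0, 1], [0.47, 0, 0, 0, 0, 0, 1]]]}}

```text
time_s: 10.45
position: [0.543, 0.0367, 0.0291]
tcp_rot: [[0.105, 0.994, -0.0], [0.994, -0.105, -0.0], [-0.0, 0.0, -1.0]]
force: [-0.6, 0.2, -3.3]
opening: 0.687
grasp_force: 30.0
```

>>> {"api": "carry_out", "payload": {"deltas": [[[0, 0, 0, 0, 0, 0, -1], [0, 0, 0, 0, 0, 0, -1], [0, 0, 0, 0, 0, 0, -1], [0, 0, 0, 0, 0, 0, -1], [0, 0, 0, 0, 0, 0, -1], [0, 0, 0, 0, 0, 0, -1], [0, 0, -0.1, 0, 0, 0, -1], [0, 0, -0.25, 0, 0, 0, -1], [0, 0, -0.4, 0, 0, 0, -1], [0, 0, -0.55, 0, 0, 0, -1]]]}}

```text
time_s: 11.28
position: [0.5426, 0.0361, 0.1122]
tcp_rot: [[0.107, 0.994, -0.001], [0.994, -0.107, 0.0], [0.0, -0.001, -1.0]]
force: [1.2, -0.7, -0.9]
opening: 1.002
grasp_force: 0.0
```

Run:
```python
from h import *
s=telemetry.read_state();print(s["force"])
m=np.array([.5472,.0735]);a=np.radians(83.9);u=np.array([np.cos(a),np.sin(a)])
g=m+u*(-230+108)/1e3; go(*g,.1,83.9); go(*g,.024,83.9)
```

```text
[ 1.17044338 -0.71206224 -0.91053582]
d [-0.562  0.004  0.081] a [-0.0002 -0.     -0.    ] yaw now 83.88 pos [0.5426 0.0361 0.1122]
d [-0.562  0.005  0.588] a [-0.0002 -0.     -0.    ] yaw now 83.88 pos [0.5426 0.0361 0.1122]
```

>>> {"api": "carry_out", "payload": {"deltas": [[[-0.15, 0, 0, 0, 0, 0, 1], [-0.3, 0, 0, 0, 0, 0, 1], [-0.45, 0, 0, 0, 0, 0, 1], [-0.58, 0, 0, 0, 0, 0, 1], [-0.58, 0, 0, 0, 0, 0, 1], [-0.58, 0, 0.15, 0, 0, 0, 1], [-0.58, 0, 0.3, 0, 0, 0, 1], [-0.58, 0, 0.45, 0, 0, 0, 1], [-0.58, 0, 0.57, 0, 0, 0, 1], [-0.58, 0, 0.57, 0, 0, 0, 1]]]}}

```text
time_s: 12.12
position: [0.5313, -0.0491, 0.0231]
tcp_rot: [[0.106, 0.994, -0.006], [0.994, -0.106, 0.002], [0.002, -0.007, -1.0]]
force: [-0.9, 0.7, 0.2]
opening: 0.328
grasp_force: 0.0
```

>>> {"api": "carry_out", "payload": {"deltas": [[[0, 0, 0, 0, 0, 0, 1], [0.02, 0, 0, 0, 0, 0, 1], [0.05, 0, 0, 0, 0, 0, 1], [0.09, 0, 0, 0, 0, 0, 1], [0.13, 0, 0, 0, 0, 0, 1], [0.17, 0, 0, 0, 0, 0, 1], [0.21, 0, 0, 0, 0, 0, 1], [0.25, 0, 0, 0, 0, 0, 1], [0.28, 0, 0, 0, 0, 0, 1], [0.3, 0, 0, 0, 0, 0, 1]]]}}

```text
time_s: 12.95
position: [0.5389, -0.0052, 0.0264]
tcp_rot: [[0.106, 0.994, 0.001], [0.994, -0.106, -0.0], [-0.0, 0.001, -1.0]]
force: [-0.1, -4.3, 3.0]
opening: 0.004
grasp_force: 2.0
```

Run:
```python
from h import *
import cv2
I=capture("wrist")[:,:,::-1];J=capture("scene")[:,:,::-1]
cv2.imwrite("pics/c7.png",np.vstack([cv2.resize(I[0:280,100:540],(550,350)),cv2.resize(J[160:250,290:490],(550,247),interpolation=cv2.INTER_CUBIC)]))
s=telemetry.read_state();print(s["force"],s["opening"])
m=np.array([.5472,.0735]);a=np.radians(83.9);u=np.array([np.cos(a),np.sin(a)])
g=m+u*(-158-4-9.5+108)/1e3; go(*g,.026,83.9)
```

```text
[-0.06209389 -0.17532184  0.37081423] 0.006740142585114303
d [0.102 0.002 0.   ] a [-0.     -0.0001  0.    ] yaw now 83.91 pos [ 0.5385 -0.0048  0.026 ]
```

View pics/c7.png

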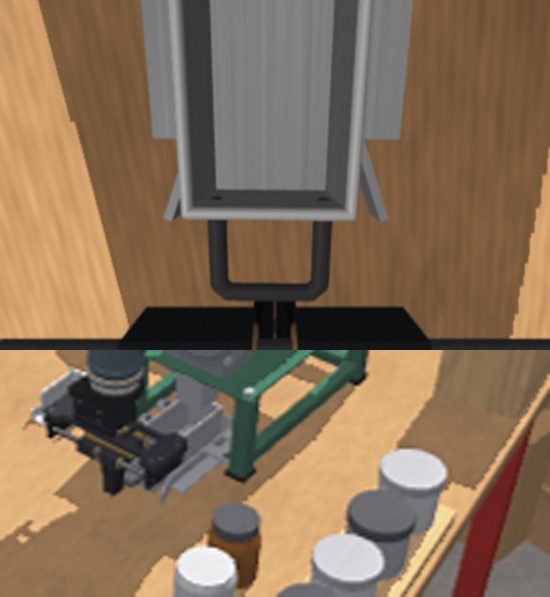

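The closed fingers are pushing the middle of the bar and the tin is straight between the runners, with about 15 mm to go. I'll push on gently, watching the force.

>>> {"api": "carry_out", "payload": {"deltas": [[[0.01, 0, 0, 0, 0, 0, 1], [0.02, 0, 0, 0, 0, 0, 1], [0.03, 0, 0, 0, 0, 0, 1], [0.04, 0, 0, 0, 0, 0, 1], [0.05, 0, 0, 0, 0, 0, 1], [0.06, 0, 0, 0, 0, 0, 1], [0.07, 0, 0, 0, 0, 0, 1], [0.075, 0, 0, 0, 0, 0, 1], [0.08, 0, 0, 0, 0, 0, 1], [0.08, 0, 0, 0, 0, 0, 1]]]}}

```text
time_s: 13.88
position: [0.5397, 0.0067, 0.0259]
tcp_rot: [[0.106, 0.994, -0.0], [0.994, -0.106, 0.0], [0.0, -0.0, -1.0]]
force: [0.7, -2.0, 0.2]
opening: 0.005
grasp_force: 0.8
```

>>> {"api": "carry_out", "payload": {"deltas": [[[0.002, 0, 0, 0, 0, 0, 1], [0.004, 0, 0, 0, 0, 0, 1], [0.006, 0, 0, 0, 0, 0, 1], [0.008, 0, 0, 0, 0, 0, 1], [0.01, 0, 0, 0, 0, 0, 1], [0.012, 0, 0, 0, 0, 0, 1], [0.014, 0, 0, 0, 0, 0, 1], [0.016, 0, 0, 0, 0, 0, 1], [0.018, 0, 0, 0, 0, 0, 1], [0.02, 0, 0, 0, 0, 0, 1]]]}}

```text
time_s: 14.72
position: [0.5401, 0.0094, 0.026]
tcp_rot: [[0.106, 0.994, -0.0], [0.994, -0.106, 0.0], [0.0, -0.0, -1.0]]
force: [0.4, -1.0, -0.1]
opening: 0.006
grasp_force: 0.8
```

>>> {"api": "carry_out", "payload": {"deltas": [[[0.002, 0, 0, 0, 0, 0, 1], [0.004, 0, 0, 0, 0, 0, 1], [0.006, 0, 0, 0, 0, 0, 1], [0.008, 0, 0, 0, 0, 0, 1], [0.01, 0, 0, 0, 0, 0, 1], [0.012, 0, 0, 0, 0, 0, 1], [0.014, 0, 0, 0, 0, 0, 1], [0.016, 0, 0, 0, 0, 0, 1], [0.018, 0, 0, 0, 0, 0, 1], [0.02, 0, 0, 0, 0, 0, 1]]]}}

```text
time_s: 15.55
position: [0.5408, 0.01, 0.0261]
tcp_rot: [[0.104, 0.995, 0.0], [0.995, -0.104, -0.003], [-0.003, 0.001, -1.0]]
force: [-1.5, -13.3, -0.6]
opening: 0.005
grasp_force: 6.4
```

Firm contact at the predicted home position (y 0.010 against 0.0104). One slightly firmer push, then retreat.

>>> {"api": "carry_out", "payload": {"deltas": [[[0.003, 0, 0, 0, 0, 0, 1], [0.006, 0, 0, 0, 0, 0, 1], [0.009, 0, 0, 0, 0, 0, 1], [0.012, 0, 0, 0, 0, 0, 1], [0.012, 0, 0, 0, 0, 0, 1], [0.012, 0, 0, 0, 0, 0, 1], [0.012, 0, 0, 0, 0, 0, 1], [0.012, 0, 0, 0, 0, 0, 1], [0.012, 0, 0, 0, 0, 0, 1], [0.012, 0, 0, 0, 0, 0, 1]]]}}

```text
time_s: 16.38
position: [0.5408, 0.0101, 0.0262]
tcp_rot: [[0.103, 0.995, -0.0], [0.995, -0.103, -0.005], [-0.005, 0.0, -1.0]]
force: [-1.6, -18.2, -0.3]
opening: 0.004
grasp_force: 9.0
```

>>> {"api": "carry_out", "payload": {"deltas": [[[-0.05, 0, 0, 0, 0, 0, 1], [-0.15, 0, 0, 0, 0, 0, 1], [-0.3, 0, 0, 0, 0, 0, 1], [-0.45, 0, -0.1, 0, 0, 0, 1], [-0.6, 0, -0.3, 0, 0, 0, 1], [-0.75, 0, -0.5, 0, 0, 0, 1], [-0.75, 0, -0.7, 0, 0, 0, 1], [-0.75, 0, -0.9, 0, 0, 0, 1], [-0.75, 0, -1, 0, 0, 0, 1], [-0.75, 0, -1, 0, 0, 0, 1]]]}}

```text
time_s: 17.22
position: [0.5311, -0.0981, 0.1799]
tcp_rot: [[0.107, 0.994, 0.008], [0.994, -0.107, -0.002], [-0.001, 0.008, -1.0]]
force: [0.1, -0.5, 0.7]
opening: 0.008
grasp_force: 0.0
```

Run:
```python
from h import *
import cv2
C=cam("wrist");I=capture("wrist")[:,:,::-1];J=capture("scene")[:,:,::-1];np.save("w8.npy",C[1])
cv2.imwrite("pics/w8.png",I)
cv2.imwrite("pics/c8.png",np.vstack([cv2.resize(I[0:120,200:440],(600,300),interpolation=cv2.INTER_CUBIC),cv2.resize(J[130:280,290:590],(600,300),interpolation=cv2.INTER_CUBIC)]))
a=np.radians(83.9);u=np.array([np.cos(a),np.sin(a)]);o=np.array([.5472,.0735])+u*.068
v=np.array([-u[1],u[0]])
for n,x,y,z in(("front rim L",-80,30,62),("front rim R",-80,-30,62),("bar",-118,0,40)):
    q=px(C,[*(o+u*x/1e3+v*y/1e3),z/1e3]);print(n,q.round(1),"crop",((q-[200,0])*2.5).round(0))
```

```text
front rim L [280.7  10. ] crop [202.  25.]
front rim R [353.5  10.2] crop [384.  25.]
bar [317.2  64.6] crop [293. 161.]
```

View pics/c8.png

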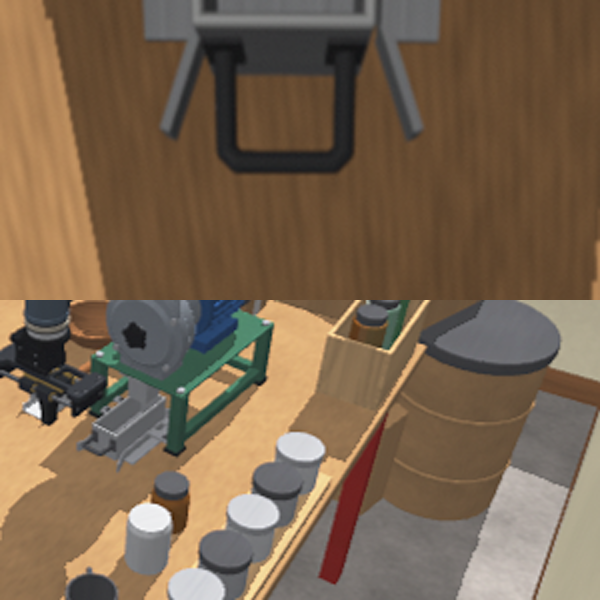

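The tin sits home under the spout: bar at crop y≈160 against 161 predicted, front rim at y≈25 as predicted, straight between the runners. The bystanders in view are undisturbed and the arm is clear.

```bash
python3 -c "
from rig import job
print(job.hand_in())"
```

```text
the job is handed in; nothing more can be done
None
```

The steel catch tin is fully home against the mill's back stop, handle outwards and straight between the runners; nothing else was moved as far as the last pictures show, and the job was handed in at about 17 s.

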